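# Find the pedal with the stiff footswitch

### The job

Two of the three look-alike mini effect pedals on the sheet have a healthy footswitch and one has a stiff, worn-out one: push down on the switches to find out which, until both healthy ones have clicked and stay down. A healthy switch clicks at 3 to 8 N; never push any switch harder than 15 N. Then set the stiff pedal gently down, upright on its base, inside the wooden repair tray, and leave the two healthy pedals standing where they are, switched down, and everything else on the bench alone.

Things in the scene. Friction and masses are not known exactly. Their poses are not given: they have to be found in the camera images.
- pedal_a: one of three identical cream pedals, loose, 94 mm long (x), 42 wide (y), housing 36 high, 0.28 kg, plain long sides. Origin: centre of the underside. Switch: aluminium cap 20 mm across, 25 mm from the origin towards -x, pressed straight down, its top 51 to 61 mm up (differs from pedal to pedal). Black knob, top 47 mm up, 28 mm towards +x. Its name does not tell if it is the stiff one
- switch_a (a joint): how far pedal_a's cap is down, m; starts at 0. A healthy switch peaks at 3 to 8 N in the first 1.5 mm, snaps over 3 mm down and, let go, stays about 6 mm down; pushed further it meets a firm rubbery stop (10 to 17 N per mm, so push slowly). The stiff one only pushes back harder (2.5 N, then 4 N more per mm), never clicks and comes back up when let go
- pedal_b: one of three identical cream pedals, loose, 94 mm long (x), 42 wide (y), housing 36 high, 0.28 kg, plain long sides. Origin: centre of the underside. Switch: aluminium cap 20 mm across, 25 mm from the origin towards -x, pressed straight down, its top 51 to 61 mm up (differs from pedal to pedal). Black knob, top 47 mm up, 28 mm towards +x. Its name does not tell if it is the stiff one
- switch_b (a joint): how far pedal_b's cap is down, m; starts at 0. A healthy switch peaks at 3 to 8 N in the first 1.5 mm, snaps over 3 mm down and, let go, stays about 6 mm down; pushed further it meets a firm rubbery stop (10 to 17 N per mm, so push slowly). The stiff one only pushes back harder (2.5 N, then 4 N more per mm), never clicks and comes back up when let go
- pedal_c: one of three identical cream pedals, loose, 94 mm long (x), 42 wide (y), housing 36 high, 0.28 kg, plain long sides. Origin: centre of the underside. Switch: aluminium cap 20 mm across, 25 mm from the origin towards -x, pressed straight down, its top 51 to 61 mm up (differs from pedal to pedal). Black knob, top 47 mm up, 28 mm towards +x. Its name does not tell if it is the stiff one
- switch_c (a joint): how far pedal_c's cap is down, m; starts at 0. A healthy switch peaks at 3 to 8 N in the first 1.5 mm, snaps over 3 mm down and, let go, stays about 6 mm down; pushed further it meets a firm rubbery stop (10 to 17 N per mm, so push slowly). The stiff one only pushes back harder (2.5 N, then 4 N more per mm), never clicks and comes back up when let go
- tray: wooden repair tray with a red felt floor, open on top, fixed: 160 mm square outside, walls 6 mm thick and 16 mm high, inner floor about 6 mm above the table. Origin: centre of its underside
- tape_roll: roll of yellow masking tape lying flat, 80 mm across, 24 mm high; origin centre of its underside. Leave alone
- paint_cup: small white open cup, 68 mm across, 45 mm high; origin centre of its underside. Leave alone
- battery: orange and dark block battery lying flat, 48 x 26 x 17 mm; origin centre of its underside. Leave alone
- screwdriver: screwdriver, 160 mm long, lying along its x. Leave alone
- knob_tin: round steel tin with a mint lid, 70 mm across, 24 mm high; origin centre of its underside. Leave alone
Things that resemble listed ones, but are neither listed nor needed, are in the scene too. Leave any green or turquoise look-alike of the pedal_a alone.

How it is judged:
On the way, in this order (a step that is already met when the one before it is completed fails the run):
1. both healthy switches have clicked and stay down ((value of joint each of switch_b, switch_c above 0.004 m or value of joint each of switch_a, switch_c above 0.004 m or value of joint each of switch_a, switch_b above 0.004 m)), for 0.3 s.
2. the third pedal, the stiff one, stands in the tray ((((x of pedal_a in the frame of tray between -0.06 and 0.06 m and y of pedal_a in the frame of tray between -0.06 and 0.06 m and z of pedal_a in the frame of tray between 0.002 and 0.012 m and angle between pedal_a's own z axis and vertical below 0.1 rad and linear speed of pedal_a below 0.02 m/s) and value of joint each of switch_b, switch_c above 0.004 m) or ((x of pedal_b in the frame of tray between -0.06 and 0.06 m and y of pedal_b in the frame of tray between -0.06 and 0.06 m and z of pedal_b in the frame of tray between 0.002 and 0.012 m and angle between pedal_b's own z axis and vertical below 0.1 rad and linear speed of pedal_b below 0.02 m/s) and value of joint each of switch_a, switch_c above 0.004 m) or ((x of pedal_c in the frame of tray between -0.06 and 0.06 m and y of pedal_c in the frame of tray between -0.06 and 0.06 m and z of pedal_c in the frame of tray between 0.002 and 0.012 m and angle between pedal_c's own z axis and vertical below 0.1 rad and linear speed of pedal_c below 0.02 m/s) and value of joint each of switch_a, switch_b above 0.004 m))), for 0.2 s.
At the end, for the whole second after the job is handed in: The stiff pedal stands on the tray's floor, upright within 0.1 rad, its centre inside the tray (within 60 mm of its centre along and across), at rest; both healthy pedals stand upright within 30 mm of where they were, their switches latched down (more than 4 mm) ((((x of pedal_a in the frame of tray between -0.06 and 0.06 m and y of pedal_a in the frame of tray between -0.06 and 0.06 m and z of pedal_a in the frame of tray between 0.002 and 0.012 m and angle between pedal_a's own z axis and vertical below 0.1 rad and linear speed of pedal_a below 0.02 m/s) and (value of joint switch_b above 0.004 m and distance of pedal_b from where it was at the start of the episode below 0.03 m and angle between pedal_b's own z axis and vertical below 0.1 rad) and (value of joint switch_c above 0.004 m and distance of pedal_c from where it was at the start of the episode below 0.03 m and angle between pedal_c's own z axis and vertical below 0.1 rad)) or ((x of pedal_b in the frame of tray between -0.06 and 0.06 m and y of pedal_b in the frame of tray between -0.06 and 0.06 m and z of pedal_b in the frame of tray between 0.002 and 0.012 m and angle between pedal_b's own z axis and vertical below 0.1 rad and linear speed of pedal_b below 0.02 m/s) and (value of joint switch_a above 0.004 m and distance of pedal_a from where it was at the start of the episode below 0.03 m and angle between pedal_a's own z axis and vertical below 0.1 rad) and (value of joint switch_c above 0.004 m and distance of pedal_c from where it was at the start of the episode below 0.03 m and angle between pedal_c's own z axis and vertical below 0.1 rad)) or ((x of pedal_c in the frame of tray between -0.06 and 0.06 m and y of pedal_c in the frame of tray between -0.06 and 0.06 m and z of pedal_c in the frame of tray between 0.002 and 0.012 m and angle between pedal_c's own z axis and vertical below 0.1 rad and linear speed of pedal_c below 0.02 m/s) and (value of joint switch_a above 0.004 m and distance of pedal_a from where it was at the start of the episode below 0.03 m and angle between pedal_a's own z axis and vertical below 0.1 rad) and (value of joint switch_b above 0.004 m and distance of pedal_b from where it was at the start of the episode below 0.03 m and angle between pedal_b's own z axis and vertical below 0.1 rad)))); the robot touches nothing.
It fails at once if a switch is pushed harder than 15 N (contact force between any of switch_a_c0, switch_b_c0, switch_c_c0 and anything else above 15 N).
It fails at once if a pedal is tipped over (0.6 rad) (angle between any of pedal_a, pedal_b, pedal_c's own z axis and vertical above 0.6 rad).
It fails at once if a pedal is dropped or thrown into the tray (lands faster than 0.5 m/s) ((horizontal distance between pedal_a and tray below 0.09 m and z of pedal_a in the frame of tray below 0.025 m and linear speed of pedal_a above 0.5 m/s) or (horizontal distance between pedal_b and tray below 0.09 m and z of pedal_b in the frame of tray below 0.025 m and linear speed of pedal_b above 0.5 m/s) or (horizontal distance between pedal_c and tray below 0.09 m and z of pedal_c in the frame of tray below 0.025 m and linear speed of pedal_c above 0.5 m/s)).
It fails at once if something else on the bench is shoved more than 30 mm (distance of any of tape_roll, paint_cup, battery, screwdriver, knob_tin from where it was at the start of the episode above 0.03 m).
It also fails if it takes over 72 s, if anything falls off the work surface, if the arm or the gripper's body presses on something with over 40 N, if the wrist force passes 120 N, or if a joint passes its speed limit or range.

### The arm

A 6-joint arm with a two-finger parallel gripper is mounted at the origin on the work surface. World frame = base frame: x ahead of the robot, y to its left, z up, the work surface at z = 0. Lengths are in m, angles in rad, forces in N, time in s.
With the tool pointing down it reaches from about 0.35 to 0.95 m from the base axis. Payload 17.4 kg.
Tool frame: the origin (TCP) lies at the very end of the fingers, on their centre line; the grasp point (between the pads) lies manip.grasp_offset behind it (manip.grasp_offset is the distance from the TCP to the grasp point, in m); z points along the fingers, y is the direction in which the jaws open and shut (so a half turn about z gives the same grasp; the last joint's range is limited). The gripper opens to 93 mm and grips with 3 to 60 N. Pads are 15 mm wide; open, the fingers measure 128 mm over their backs; the gripper's body (75 mm by 188 mm) begins 65 mm behind the grasp point.
Start: joints at [-1.249, 0.116, 1.442, -0, 1.584, -0.038], TCP at [0.238, -0.632, 0.219] pointing down, gripper open.
Joint ranges: [-2.83, 2.83], [-0.83, 2.19], [0.07, 2.5], [-1.14, 4.28], [0.01, 3], [-2.97, 2.97]. Speed limits (rad/s): [1.89, 1.89, 2.22, 3.14, 3.14, 3.14].

### API

Orientations are given as a rotation vector (axis times angle).
In Python, from rig import observe, eyes, manip gives the robot as it stands.
- The arm moves only by the tool apply_moves, never from a script. Its argument "increments" is one flat list of numbers, 6 for each row, row after row: the shift along the tool's x, y, z in units of 0.4 m (1.0 is 0.4 m), then the turn, a rotation vector about the tool's x, y, z in units of pi/4 rad (1.0 is pi/4 rad). In form: [x, y, z, ax, ay, az, x, y, z, ax, ay, az, ...]. A call has 1 to 5 rows; each row shifts and turns the pose as measured when the row begins, along the tool's axes as they then stand; what a row does not reach is not made up. A row lasts 1/8 s, in which the tool goes at most 62.5 mm and 10.7 degrees, less where a joint would pass 70% of its speed; a pose out of reach is approached as far as the arm can. A call with a number of a shift or a turn outside -1 to 1 is refused whole. A call with a gripper value outside its range is refused whole. "hand" is the gripper's target within -1 to 1 (fully open at 1, half-way at 0, shut at -1), set as the call begins (left out, the last holds). The fingers move at their own pace and stop on an object; the grip force is fixed at half the most. Time passes only in rows, so rows that do not move let the fingers close. It gives the time, the measured TCP pose, the force and the opening at its end, in the units of the state.
- observe(): the state, without advancing time (a new reading comes with each control period).
- eyes.snapshot(name): name is "scene" or "top" or "wrist"; returns a dict with "image" (400x640x3 uint8, red, green, blue), "range_z" (400x640 float32, m along the optical axis (not along the pixel's ray), 0 where there is no reading), "fx", "fy", "cx", "cy" (pixels), "rvec" (rotation vector, rad) and "tvec" (3), from world to camera coordinates, as OpenCV has them; the wrist camera has in their place "tool_from_camera" (4x4, takes a point from camera to tool coordinates, whose origin is the TCP and whose axes are the flange's). Camera axes: x right, y down, z forward; pixel columns grow to the right and rows downward; lengths in m; the calibration is good to about 2 mm. A picture is of the moment at which its call begins: read the wrist's pose just before it.
- manip.hand_in(): hands the job in, once; it reports no verdict.
The state is a dict: "time_s": time; "joint_positions": joint angles; "qd": joint speeds; "joint_efforts": joint torques, N m; "position": TCP position; "eef_rot": TCP orientation; "contact_force": force on the tool from outside, world axes, zero at the start; "moment": the same for the moment, N m; "gripper_width": finger opening in m.
Only numpy, scipy, OpenCV 4.12 (cv2) and the standard library are available. Lean on these libraries where they do the work, as an engineer would, in place of code of your own. Each camera call takes 0.05 s, during which the arm holds its last target. There are 200 camera calls.

## Working session

There is one attempt and no reset: what is moved stays moved. The work goes in short steps, Python scripts to look and compute and a tool call to move; the robot and the scene stay as the last step left them, time stands still between calls to the robot, and variables do not carry over. Pictures are saved under pics/ and viewed, about 8 in all and at most 12, crops included, and the job is handed in when it is done.

Besides the shell and the picture viewer there is one more tool, called after ">>>" by a JSON object that holds its "method" and its "body", one argument or row to a line. apply_moves: Moves the arm, as the interface text tells. Shifts and turns lie within -1 to 1; 1 stands for 0.4 m of shift or pi/4 rad of turn. Its arguments: {"type":"object","properties":{"increments":{"type":"array"},"hand":{"type":"number"}},"required":["increments"]}

```bash
mkdir -p pics; cat > h.py <<'E'
import numpy as np, cv2
from rig import observe, eyes, manip
R=lambda v: cv2.Rodrigues(np.array(v,float))[0]
def cloud(n):
    s=observe(); d=eyes.snapshot(n)
    z=d["range_z"]; v,u=np.mgrid[:400,:640]
    P=np.stack([(u-d["cx"])/d["fx"]*z,(v-d["cy"])/d["fy"]*z,z],-1)
    if n=="wrist":
        T=np.array(d["tool_from_camera"]); P=P@T[:3,:3].T+T[:3,3]
        P=P@R(s["eef_rot"]).T+np.array(s["position"])
    else:
        P=(P-np.array(d["tvec"]).ravel())@R(d["rvec"])
    P[z==0]=np.nan
    return d["image"],P
E
python3 - <<'E'
from h import *
s=observe();print(s,manip.grasp_offset)
for n in("top","scene"):
    im,P=cloud(n);cv2.imwrite(f"pics/{n}0.png",im[...,::-1]);np.save(f"{n}0.npy",P)
E
```

```text
{'time_s': 0.0, 'joint_positions': array([-1.24879100e+00,  1.16506540e-01,  1.44228494e+00, -1.09134582e-05,
        1.58401520e+00, -3.78500746e-02]), 'qd': array([-2.08698583e-04,  1.47903429e-03, -5.79861141e-04,  5.05193126e-05,
       -5.49403302e-05, -2.24767878e-04]), 'joint_efforts': array([-5.39990142e-04, -7.21266818e+01, -6.22625828e+01,  7.79060810e-02,
        2.35407706e-02, -5.74444471e-05]), 'position': array([ 0.23758235, -0.63157613,  0.21787911]), 'eef_rot': array([-3.08969593e+00, -5.61999520e-01,  2.86887703e-04]), 'contact_force': array([ 0.34056233,  0.52948047, -0.22284184]), 'moment': array([-0.01934898,  0.02966566,  0.06510964]), 'gripper_width': 0.09307960456792534} 0.0188
```

View pics/top0.png

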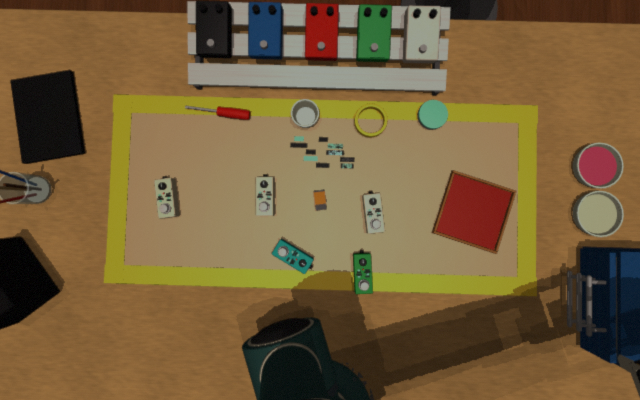

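View pics/scene0.png

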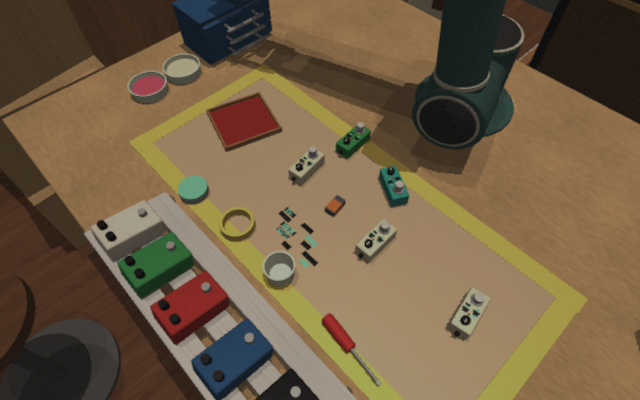

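The top view shows cream pedals at (165,197), (264,196) and (373,213), with caps at the lower end, and the tray at (474,212). Green and turquoise look-alikes are at (363,272) and (293,256).

```bash
python3 - <<'E'
from h import *
P=np.load("top0.npy"); 
print("px scale",P[197,165],P[212,474])
for nm,u,v in(("L",165,197),("M",264,196),("R",373,213)):
    W=P[v-30:v+30,u-20:u+20].reshape(-1,3)
    m=(W[:,2]>.028)&(W[:,2]<.07)
    Q=W[m]; r=cv2.minAreaRect(Q[:,:2].astype(np.float32)*1000)
    C=Q[Q[:,2]>.0495]; c0=np.median(C,0) if len(C) else None
    print(nm,r,len(C),c0,Q[:,2].max(),np.percentile(Q[:,2],50))
    print(" caps lower half:",[np.round(q,3).tolist() for q in C[:40:4]])
im=cv2.imread("pics/top0.png");h=cv2.cvtColor(im,cv2.COLOR_BGR2HSV)
m=((h[...,0]<6)|(h[...,0]>174))&(h[...,1]>150)&(h[...,2]>60)
m=m.astype(np.uint8);m[:160]=0;m[:,:420]=0;m[:,530:]=0
v,u=np.nonzero(m);Q=P[v,u];Q=Q[np.isfinite(Q[:,0])]
print("tray",cv2.minAreaRect(Q[:,:2].astype(np.float32)*1000),np.median(Q,0))
E
```

```text
px scale [0.51002017 0.37165286 0.03564355] [ 0.49687906 -0.37109492  0.00476449]
L ((508.9383239746094, 372.8725280761719), (94.12882995605469, 43.49053955078125), 9.407051086425781) 58 [0.48588212 0.3685163  0.05248558] 0.05711187265517153 0.036803006712329715
 caps lower half: [[0.54, 0.38, 0.05], [0.528, 0.379, 0.05], [0.493, 0.365, 0.052], [0.491, 0.366, 0.054], [0.488, 0.372, 0.053], [0.489, 0.361, 0.055], [0.486, 0.371, 0.054], [0.486, 0.362, 0.053], [0.484, 0.372, 0.05], [0.484, 0.362, 0.051]]
M ((520.6734619140625, 135.15052795410156), (92.76578521728516, 40.67461013793945), 2.271479845046997) 61 [0.49543108 0.13474679 0.05665412] 0.060329708741867216 0.03668227025308516
 caps lower half: [[0.549, 0.142, 0.05], [0.502, 0.14, 0.055], [0.503, 0.13, 0.059], [0.5, 0.135, 0.057], [0.498, 0.144, 0.057], [0.498, 0.135, 0.058], [0.498, 0.126, 0.052], [0.495, 0.137, 0.055], [0.496, 0.128, 0.057], [0.493, 0.139, 0.057]]
R ((487.42132568359375, -124.91438293457031), (93.81521606445312, 42.45157241821289), 8.121304512023926) 64 [ 0.46410336 -0.12774354  0.06009482] 0.06488704293481232 0.03667513978828946
 caps lower half: [[0.522, -0.121, 0.051], [0.513, -0.125, 0.052], [0.471, -0.13, 0.062], [0.469, -0.126, 0.06], [0.469, -0.135, 0.057], [0.466, -0.126, 0.061], [0.467, -0.135, 0.061], [0.464, -0.124, 0.059], [0.464, -0.133, 0.057], [0.462, -0.121, 0.061]]
tray ((498.7933044433594, -369.62506103515625), (145.88136291503906, 146.075927734375), 73.27935028076172) [ 0.4980543  -0.36994042  0.0069363 ]
```

```bash
cat >> h.py <<'E'
def go(x,y,z,yaw=None):
    s=observe(); r=R(s["eef_rot"]); d=r.T@(np.array([x,y,z])-s["position"])
    t=np.zeros(3)
    if yaw is not None:
        a=np.deg2rad(yaw);w=np.array([[np.cos(a),np.sin(a),0],[np.sin(a),-np.cos(a),0],[0,0,-1]])
        t=cv2.Rodrigues(r.T@w)[0].ravel()
    n=np.linalg.norm(d)
    print("t",round(s["time_s"],2),"pos",np.round(s["position"],4),"F",np.round(s["contact_force"],1),"w",round(s["gripper_width"],4))
    print("shift units",np.round(d/.4,4),"turn units",np.round(t/(np.pi/4),4),"dist",round(n,4),"deg",np.round(np.rad2deg(t),1))
E
python3 -c "
from h import *
go(.463,-.1285,.15,8)"
```

```text
t 0.1 pos [ 0.2376 -0.6316  0.218 ] F [-0.1 -0.3 -0.6] w 0.093
shift units [ 0.9703 -0.9786  0.171 ] turn units [-1.400e-03  1.000e-04  2.803e-01] dist 0.5555 deg [-0.1  0.  12.6]
```

>>> {"method": "apply_moves", "body": {
  "increments": [0.097,-0.098,0.017,0,0,0,0.097,-0.098,0.017,0,0,0,0.097,-0.098,0.017,0,0,0,0.097,-0.098,0.017,0,0,0,0.097,-0.098,0.017,0,0,0],
  "hand": -1
}}

```text
time_s: 0.72
position: [0.3511, -0.3747, 0.1808]
eef_rot: [-3.088, -0.554, 0.002]
contact_force: [1.1, -0.6, 0.2]
gripper_width: 0.0471
```

>>> {"method": "apply_moves", "body": {
  "increments": [0.097,-0.098,0.017,0,0,0,0.097,-0.098,0.017,0,0,0,0.097,-0.098,0.017,0,0,0,0.097,-0.098,0.017,0,0,0]
}}

```text
time_s: 1.23
position: [0.4434, -0.1665, 0.1528]
eef_rot: [-3.089, -0.552, 0.001]
contact_force: [1.0, -1.2, 0.7]
gripper_width: 0.0078
```

```bash
python3 -c "
from h import *
go(.463,-.1285,.15,8)"
```

```text
t 1.23 pos [ 0.4434 -0.1665  0.1528] F [ 1.  -1.2  0.7] w 0.0078
shift units [ 0.0789 -0.0721  0.0074] turn units [-0.0051  0.0004  0.2727] dist 0.0429 deg [-0.2  0.  12.3]
```

>>> {"method": "apply_moves", "body": {
  "increments": [0.074,-0.067,0.0,0,0,0,0,0,0,0,0,0.22,0,0,0,0,0,0.04,0,0,0,0,0,0]
}}

```text
time_s: 1.72
position: [0.4625, -0.1263, 0.1516]
eef_rot: [-3.127, -0.24, 0.004]
contact_force: [0.8, -0.2, -0.6]
gripper_width: 0.0003
```

```bash
python3 - <<'E'
from h import *
go(.463,-.1285,.066,8)
im,P=cloud("wrist");cv2.imwrite("pics/w1.png",im[...,::-1])
m=(P[...,2]>.045)&(P[...,2]<.07)&(P[...,0]<.49)&(P[...,0]>.43)&(abs(P[...,1]+.128)<.03)
v,u=np.nonzero(m); Q=P[m]
if len(Q):print(len(Q),cv2.minAreaRect(Q[:,:2].astype(np.float32)*1000),np.percentile(Q[:,2],[50,90,99]),u.mean(),v.mean())
m=(P[...,2]>.033)&(P[...,2]<.0385)&(abs(P[...,0]-.487)<.07)&(abs(P[...,1]+.125)<.04);Q=P[m]
print(cv2.minAreaRect(Q[:,:2].astype(np.float32)*1000))
E
```

```text
t 1.73 pos [ 0.4625 -0.1263  0.1516] F [ 0.8 -0.2 -0.6] w 0.0003
shift units [0.0008 0.0067 0.214 ] turn units [-0.0065  0.0028  0.0175] dist 0.0856 deg [-0.3  0.1  0.8]
358 ((461.3271484375, -130.50790405273438), (19.41474151611328, 18.660900115966797), 10.057833671569824) [0.05962091 0.06048749 0.06124057] 319.4245810055866 206.23463687150837
((485.7464599609375, -126.77600860595703), (93.61796569824219, 41.885955810546875), 8.31144905090332)
```

View pics/w1.png

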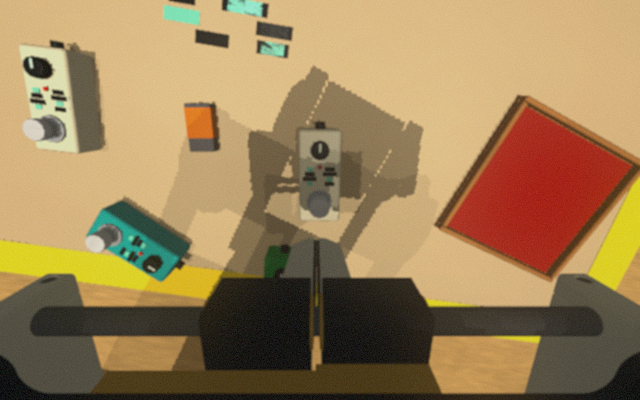

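Wrist picture: the right pedal is at (319,175) with its cap at (319,206), just ahead of the fingers. The cap top is at about z 0.060.

>>> {"method": "apply_moves", "body": {
  "increments": [-0.002,0.009,0.1,0,0,0,0,0,0.1,0,0,0,0,0,0,0,0,0.01]
}}

```text
time_s: 2.15
position: [0.4619, -0.1314, 0.0706]
eef_rot: [-3.129, -0.234, 0.002]
contact_force: [0.3, 0.8, 0.1]
gripper_width: 0.0007
```

```bash
python3 - <<'E'
from h import *
go(.4615,-.130,.0625,8)
E
```

```text
t 2.15 pos [ 0.4619 -0.1314  0.0706] F [0.3 0.8 0.1] w 0.0007
shift units [-0.0004 -0.0036  0.0204] turn units [-0.0055  0.001   0.0122] dist 0.0083 deg [-0.2  0.   0.5]
```

>>> {"method": "apply_moves", "body": {
  "increments": [0,-0.003,0.01,0,0,0,0,0,0.008,0,0,0,0,0,0,0,0,0]
}}

```text
time_s: 2.52
position: [0.4631, -0.1311, 0.067]
eef_rot: [-3.13, -0.235, -0.004]
contact_force: [0.9, -0.1, 0.2]
gripper_width: 0.0002
```

>>> {"method": "apply_moves", "body": {
  "increments": [0,0,0.0025,0,0,0]
}}

```text
time_s: 2.65
position: [0.4634, -0.1312, 0.0667]
eef_rot: [-3.131, -0.235, -0.006]
contact_force: [-0.2, 0.1, -1.3]
gripper_width: 0.0003
```

>>> {"method": "apply_moves", "body": {
  "increments": [0,0,0.0025,0,0,0]
}}

```text
time_s: 2.78
position: [0.4636, -0.1312, 0.066]
eef_rot: [-3.131, -0.236, -0.007]
contact_force: [-0.2, -0.0, 0.4]
gripper_width: 0.0002
```

>>> {"method": "apply_moves", "body": {
  "increments": [-0.003,0,0.005,0,0,0,-0.003,0,0.005,0,0,0,0,0,0.0035,0,0,0]
}}

```text
time_s: 3.15
position: [0.461, -0.1315, 0.0602]
eef_rot: [-3.131, -0.236, -0.007]
contact_force: [-0.4, 0.8, 2.1]
gripper_width: 0.0004
```

>>> {"method": "apply_moves", "body": {
  "increments": [-0.001,0,0.0035,0,0,0]
}}

```text
time_s: 3.28
position: [0.4609, -0.1316, 0.0591]
eef_rot: [-3.131, -0.236, -0.008]
contact_force: [1.2, 2.0, 4.0]
gripper_width: 0.0005
```

>>> {"method": "apply_moves", "body": {
  "increments": [0,0,0.0025,0,0,0]
}}

```text
time_s: 3.4
position: [0.4611, -0.1316, 0.0582]
eef_rot: [-3.131, -0.236, -0.008]
contact_force: [-0.2, 1.4, 2.2]
gripper_width: 0.0005
```

>>> {"method": "apply_moves", "body": {
  "increments": [0,0,0.002,0,0,0]
}}

```text
time_s: 3.52
position: [0.461, -0.1316, 0.0573]
eef_rot: [-3.131, -0.236, -0.008]
contact_force: [-0.1, -0.2, 0.6]
gripper_width: 0.0007
```

R is healthy (the force dropped). One small push past 3 mm, then lift.

>>> {"method": "apply_moves", "body": {
  "increments": [0,0,0.0025,0,0,0]
}}

```text
time_s: 3.65
position: [0.4609, -0.1316, 0.056]
eef_rot: [-3.131, -0.236, -0.007]
contact_force: [0.6, 0.7, -0.7]
gripper_width: 0.0007
```

>>> {"method": "apply_moves", "body": {
  "increments": [0,0,0.0025,0,0,0]
}}

```text
time_s: 3.78
position: [0.4608, -0.1316, 0.0548]
eef_rot: [-3.131, -0.236, -0.007]
contact_force: [-0.5, -0.5, 0.2]
gripper_width: 0.0006
```

>>> {"method": "apply_moves", "body": {
  "increments": [0,0,-0.02,0,0,0,0,0,-0.1,0,0,0,0,0,-0.1,0,0,0]
}}

```text
time_s: 4.15
position: [0.4589, -0.1313, 0.1429]
eef_rot: [-3.129, -0.236, 0.001]
contact_force: [-0.6, -0.5, 0.1]
gripper_width: 0.0004
```

```bash
python3 - <<'E'
from h import *
go(.4957,.134,.15,2.3)
im,P=cloud("wrist")
m=(P[...,2]>.045)&(P[...,2]<.07)&(P[...,0]<.49)&(P[...,0]>.43)&(abs(P[...,1]+.128)<.03)
Q=P[m]
if len(Q):print(len(Q),cv2.minAreaRect(Q[:,:2].astype(np.float32)*1000),np.percentile(Q[:,2],[50,90,99]))
E
```

```text
t 4.15 pos [ 0.4589 -0.1313  0.1429] F [-0.6 -0.5  0.1] w 0.0004
shift units [ 0.1903 -0.6422 -0.0151] turn units [-0.0052  0.0009  0.1403] dist 0.268 deg [-0.2  0.   6.3]
354 ((461.4347229003906, -130.18533325195312), (18.87557601928711, 18.976655960083008), 54.07555389404297) [0.05324484 0.05416998 0.05484953]
```

Cap R dropped from 0.0596 to 0.0532, so it is latched. Next is the middle pedal.

>>> {"method": "apply_moves", "body": {
  "increments": [0.038,-0.128,-0.004,0,0,0,0.038,-0.128,-0.004,0,0,0,0.038,-0.128,-0.004,0,0,0,0.038,-0.128,-0.004,0,0,0,0.038,-0.128,-0.004,0,0,0.14]
}}

```text
time_s: 4.82
position: [0.4993, 0.137, 0.1623]
eef_rot: [-3.14, -0.05, -0.018]
contact_force: [-0.3, -0.1, -0.3]
gripper_width: 0.0003
```

>>> {"method": "apply_moves", "body": {
  "increments": [0,0,0,0,0,0,0,0,0,0,0,0]
}}

```text
time_s: 5.08
position: [0.4992, 0.1398, 0.1628]
eef_rot: [-3.14, -0.055, -0.019]
contact_force: [-0.1, 0.2, -0.5]
gripper_width: 0.0006
```

```bash
cat >> h.py <<'E'
def cap(x,y,cx,cy):
    im,P=cloud("wrist")
    m=(P[...,2]>.043)&(P[...,2]<.07)&(np.hypot(P[...,0]-x,P[...,1]-y)<.025);Q=P[m]
    print("cap",len(Q),cv2.minAreaRect(Q[:,:2].astype(np.float32)*1000)[:2],np.percentile(Q[:,2],[50,90,99]))
    m=(P[...,2]>.033)&(P[...,2]<.0385)&(abs(P[...,0]-cx)<.07)&(abs(P[...,1]-cy)<.04);Q=P[m]
    print("body",cv2.minAreaRect(Q[:,:2].astype(np.float32)*1000))
E
python3 - <<'E'
from h import *
cap(.4957,.134,.5207,.135)
go(.4957,.134,.066,2.3)
E
```

```text
cap 305 ((494.13134765625, 133.33035278320312), (19.01405906677246, 19.175209045410156)) [0.05608782 0.0569558  0.05774246]
body ((518.7743530273438, 134.3282470703125), (93.45320129394531, 41.888797760009766), 2.0973587036132812)
t 5.12 pos [0.4992 0.1395 0.1628] F [-0.2 -0.6  0.4] w 0.0003
shift units [-0.0122  0.0138  0.2419] turn units [-0.0013 -0.0153 -0.0074] dist 0.097 deg [-0.1 -0.7 -0.3]
```

>>> {"method": "apply_moves", "body": {
  "increments": [-0.016,0.0155,0.11,0,-0.015,0,0,0,0.11,0,0,0,0,0,0.005,0,0,0]
}}

```text
time_s: 5.5
position: [0.4941, 0.1299, 0.0722]
eef_rot: [-3.14, -0.05, -0.004]
contact_force: [0.3, -0.2, 0.2]
gripper_width: 0.0004
```

```bash
python3 - <<'E'
from h import *
go(.4942,.1333,.0575,2.3)
E
```

```text
t 5.5 pos [0.4941 0.1299 0.0722] F [ 0.3 -0.2  0.2] w 0.0004
shift units [ 0.0004 -0.0085  0.0368] turn units [-0.0015 -0.0031 -0.0104] dist 0.0151 deg [-0.1 -0.1 -0.5]
```

>>> {"method": "apply_moves", "body": {
  "increments": [0,-0.007,0.016,0,0,0,0,0,0.012,0,0,0,0,0,0.004,0,0,0,0,0,0.003,0,0,0]
}}

```text
time_s: 6.0
position: [0.4962, 0.1323, 0.0623]
eef_rot: [-3.139, -0.049, -0.012]
contact_force: [0.4, -0.0, 0.4]
gripper_width: 0.0007
```

>>> {"method": "apply_moves", "body": {
  "increments": [0,0,0.003,0,0,0]
}}

```text
time_s: 6.12
position: [0.4964, 0.1324, 0.0615]
eef_rot: [-3.139, -0.049, -0.013]
contact_force: [-0.6, -0.2, -0.1]
gripper_width: 0.0005
```

>>> {"method": "apply_moves", "body": {
  "increments": [-0.003,-0.002,0.006,0,-0.005,0,-0.003,0,0.005,0,0,0,0,0,0.0025,0,0,0]
}}

```text
time_s: 6.5
position: [0.494, 0.1333, 0.0561]
eef_rot: [-3.139, -0.049, -0.007]
contact_force: [-1.4, -0.4, 5.2]
gripper_width: 0.0007
```

>>> {"method": "apply_moves", "body": {
  "increments": [0,0,0.0025,0,0,0]
}}

```text
time_s: 6.62
position: [0.494, 0.1333, 0.0554]
eef_rot: [-3.139, -0.049, -0.007]
contact_force: [-3.4, -0.6, 8.0]
gripper_width: 0.0002
```

>>> {"method": "apply_moves", "body": {
  "increments": [0,0,0.0015,0,0,0]
}}

```text
time_s: 6.75
position: [0.494, 0.1333, 0.0552]
eef_rot: [-3.139, -0.049, -0.007]
contact_force: [-4.6, -0.6, 8.4]
gripper_width: 0.0006
```

Force of 8.4 N and a slope of about 4 N/mm suggest M is stiff. Lift, check the cap, then test the left pedal.

>>> {"method": "apply_moves", "body": {
  "increments": [0,0,-0.02,0,0,0,0,0,-0.1,0,0,0,0,0,-0.1,0,0,0]
}}

```text
time_s: 7.12
position: [0.4922, 0.1328, 0.143]
eef_rot: [-3.14, -0.049, 0.001]
contact_force: [-0.2, -0.4, -0.5]
gripper_width: 0.0004
```

```bash
python3 - <<'E'
from h import *
cap(.4957,.134,.5207,.135)
go(.484,.3687,.15,9.4)
E
```

```text
cap 357 ((494.2332763671875, 133.7017059326172), (19.083818435668945, 18.65721321105957)) [0.05603746 0.05702951 0.05765359]
body ((519.102783203125, 134.33799743652344), (92.27735137939453, 41.870967864990234), 2.0768918991088867)
t 7.17 pos [0.4938 0.1331 0.1486] F [0.6 0.4 5.9] w 0.0005
shift units [-0.006  -0.5895 -0.0022] turn units [-0.0024 -0.0071 -0.1689] dist 0.2358 deg [-0.1 -0.3 -7.6]
```

Cap came back up, consistent with stiff.

>>> {"method": "apply_moves", "body": {
  "increments": [-0.001,-0.14,-0.002,0,0,0,-0.001,-0.14,-0.002,0,0,0,-0.001,-0.14,-0.002,0,0,0,-0.001,-0.14,-0.002,0,0,0,0,0,0,0,0,-0.16]
}}

```text
time_s: 7.8
position: [0.486, 0.3637, 0.1554]
eef_rot: [-3.129, -0.244, -0.017]
contact_force: [0.4, -0.7, -0.6]
gripper_width: 0.0006
```

>>> {"method": "apply_moves", "body": {
  "increments": [0,0,0,0,0,0]
}}

```text
time_s: 7.92
position: [0.4857, 0.3641, 0.1551]
eef_rot: [-3.129, -0.245, -0.016]
contact_force: [-0.1, 0.2, 0.1]
gripper_width: 0.0003
```

```bash
python3 - <<'E'
from h import *
cap(.484,.3687,.509,.373)
go(.484,.3687,.066,9.4)
E
```

```text
cap 293 ((483.4068908691406, 367.9480285644531), (18.590225219726562, 18.80426788330078)) [0.0520883  0.05296109 0.05366836]
body ((507.8728332519531, 372.0246276855469), (93.87139892578125, 41.59090805053711), 9.364590644836426)
t 7.97 pos [0.4858 0.3639 0.1552] F [-0.8 -0.4 -1. ] w 0.0004
shift units [-0.005  -0.0119  0.223 ] turn units [-0.0032 -0.0134 -0.0127] dist 0.0893 deg [-0.1 -0.6 -0.6]
```

>>> {"method": "apply_moves", "body": {
  "increments": [-0.007,-0.011,0.11,0,-0.013,0,0,0,0.11,0,0,0,0,0,0.012,0,0,0]
}}

```text
time_s: 8.35
position: [0.4839, 0.3669, 0.062]
eef_rot: [-3.13, -0.225, -0.004]
contact_force: [0.2, 0.2, 0.8]
gripper_width: 0.0005
```

```bash
python3 - <<'E'
from h import *
go(.4834,.368,.0525,9.4)
E
```

```text
t 8.35 pos [0.4839 0.3669 0.062 ] F [0.2 0.2 0.8] w 0.0005
shift units [-0.0008 -0.0029  0.0237] turn units [-0.0049 -0.0034 -0.0264] dist 0.0095 deg [-0.2 -0.2 -1.2]
```

>>> {"method": "apply_moves", "body": {
  "increments": [-0.002,-0.002,0.009,0,0,0,-0.002,0,0.006,0,0,0,-0.001,0,0.004,0,0,0]
}}

```text
time_s: 8.72
position: [0.4834, 0.3677, 0.0584]
eef_rot: [-3.127, -0.219, -0.01]
contact_force: [0.1, -0.2, 0.3]
gripper_width: 0.0005
```

>>> {"method": "apply_moves", "body": {
  "increments": [-0.001,0,0.003,0,0,0]
}}

```text
time_s: 8.85
position: [0.4832, 0.3678, 0.0579]
eef_rot: [-3.127, -0.219, -0.011]
contact_force: [0.2, -0.0, -0.1]
gripper_width: 0.0007
```

>>> {"method": "apply_moves", "body": {
  "increments": [-0.001,0,0.0025,0,0,0]
}}

```text
time_s: 8.98
position: [0.483, 0.3679, 0.0573]
eef_rot: [-3.127, -0.219, -0.012]
contact_force: [-0.5, 0.3, -0.1]
gripper_width: 0.0006
```

>>> {"method": "apply_moves", "body": {
  "increments": [0,0,0.006,0,0,0,0,0,0.005,0,0,0,0,0,0.0025,0,0,0]
}}

```text
time_s: 9.35
position: [0.483, 0.368, 0.0518]
eef_rot: [-3.126, -0.219, -0.013]
contact_force: [-0.5, -1.4, 2.5]
gripper_width: 0.0006
```

>>> {"method": "apply_moves", "body": {
  "increments": [0,0,0.0025,0,0,0]
}}

```text
time_s: 9.48
position: [0.483, 0.368, 0.0509]
eef_rot: [-3.127, -0.219, -0.012]
contact_force: [-1.3, -1.1, 2.5]
gripper_width: 0.0003
```

>>> {"method": "apply_moves", "body": {
  "increments": [0,0,0.0025,0,0,0]
}}

```text
time_s: 9.6
position: [0.483, 0.368, 0.0497]
eef_rot: [-3.127, -0.219, -0.012]
contact_force: [0.3, 0.7, -0.6]
gripper_width: 0.0003
```

L is healthy too. Push a little further, then lift.

>>> {"method": "apply_moves", "body": {
  "increments": [0,0,0.0025,0,0,0]
}}

```text
time_s: 9.72
position: [0.483, 0.368, 0.0485]
eef_rot: [-3.127, -0.219, -0.012]
contact_force: [-1.0, -0.4, -0.6]
gripper_width: 0.0006
```

>>> {"method": "apply_moves", "body": {
  "increments": [0,0,0.0025,0,0,0]
}}

```text
time_s: 9.85
position: [0.483, 0.368, 0.0474]
eef_rot: [-3.127, -0.219, -0.012]
contact_force: [0.2, -0.3, 0.6]
gripper_width: 0.0003
```

>>> {"method": "apply_moves", "body": {
  "increments": [0,0,-0.02,0,0,0,0,0,-0.1,0,0,0,0,0,-0.1,0,0,0]
}}

```text
time_s: 10.22
position: [0.4812, 0.3665, 0.1352]
eef_rot: [-3.129, -0.219, -0.005]
contact_force: [0.7, -0.7, -0.5]
gripper_width: 0.0006
```

```bash
python3 - <<'E'
from h import *
cap(.484,.3687,.509,.373)
go(.519,.1343,.15,2.1)
E
```

```text
cap 323 ((483.5416564941406, 368.0955810546875), (18.314165115356445, 18.682863235473633)) [0.0457906  0.04666605 0.04750891]
body ((507.81024169921875, 372.2197570800781), (93.86212921142578, 41.399051666259766), 9.17236042022705)
t 10.28 pos [0.4826 0.3674 0.1412] F [1.1 1.  6. ] w 0.0004
shift units [ 0.0091  0.5897 -0.026 ] turn units [-0.0096 -0.011   0.1315] dist 0.2361 deg [-0.4 -0.5  5.9]
```

Both healthy switches are latched. Open and go above M.

>>> {"method": "apply_moves", "body": {
  "increments": [0.002,0.142,-0.006,0,0,0,0.002,0.142,-0.006,0,0,0,0.002,0.142,-0.006,0,0,0,0.002,0.142,-0.006,0,0,0,0,0,0,-0.01,-0.01,0.13],
  "hand": 1
}}

```text
time_s: 10.9
position: [0.519, 0.1371, 0.1542]
eef_rot: [-3.139, -0.06, -0.012]
contact_force: [-1.1, 0.3, 0.4]
gripper_width: 0.046
```

>>> {"method": "apply_moves", "body": {
  "increments": [0,0,0,0,0,0]
}}

```text
time_s: 11.02
position: [0.5192, 0.1366, 0.1547]
eef_rot: [-3.139, -0.059, -0.013]
contact_force: [0.8, 0.3, -0.3]
gripper_width: 0.0562
```

```bash
python3 - <<'E'
from h import *
cap(.4957,.134,.5207,.135)
go(.519,.1343,.006,2.1)
E
```

```text
cap 314 ((494.27374267578125, 133.43359375), (19.205997467041016, 18.804466247558594)) [0.056057   0.0571386  0.05760864]
body ((519.1805419921875, 134.34579467773438), (93.3294906616211, 41.83993148803711), 2.0846784114837646)
t 11.07 pos [0.5192 0.1368 0.1547] F [-0.3 -0.2  0.6] w 0.0599
shift units [-0.0039  0.0069  0.3717] turn units [-0.0022 -0.0107  0.0039] dist 0.1487 deg [-0.1 -0.5  0.2]
```

>>> {"method": "apply_moves", "body": {
  "increments": [-0.003,0.006,0.07,0,-0.01,0,0,0,0.07,0,0,0,0,0,0.09,0,0,0,0,0,0.09,0,0,0,0,0,0.02,0,0,0]
}}

```text
time_s: 11.7
position: [0.5188, 0.1384, 0.017]
eef_rot: [-3.137, -0.089, -0.007]
contact_force: [-0.2, -0.1, 0.3]
gripper_width: 0.0926
```

```bash
python3 - <<'E'
from h import *
go(.519,.1343,.006,2.1)
E
```

```text
t 11.7 pos [0.5188 0.1384 0.017 ] F [-0.2 -0.1  0.3] w 0.0926
shift units [-0.0003  0.0102  0.0274] turn units [-0.004  -0.0054  0.0258] dist 0.0117 deg [-0.2 -0.2  1.2]
```

>>> {"method": "apply_moves", "body": {
  "increments": [0,0.01,0.018,0,-0.004,0.025,0,0,0.01,0,0,0,0,0,0.004,0,0,0]
}}

```text
time_s: 12.08
position: [0.5204, 0.1351, 0.0062]
eef_rot: [-3.137, -0.06, -0.006]
contact_force: [-0.1, 0.2, 0.9]
gripper_width: 0.0928
```

```bash
python3 - <<'E'
from h import *
go(.519,.1343,.006,2.1)
E
```

```text
t 12.07 pos [0.5204 0.1351 0.0062] F [-0.1  0.2  0.9] w 0.0928
shift units [-0.0035  0.0018  0.0005] turn units [-0.0048 -0.0048  0.0024] dist 0.0016 deg [-0.2 -0.2  0.1]
```

Close the gripper. Zero rows creep slightly, which is acceptable.

>>> {"method": "apply_moves", "body": {
  "increments": [-0.003,0.001,0,0,0,0,0,0,0,0,0,0,0,0,0,0,0,0,0,0,0,0,0,0,0,0,0,0,0,0],
  "hand": -1
}}

```text
time_s: 12.7
position: [0.5199, 0.1347, 0.0077]
eef_rot: [-3.137, -0.061, -0.009]
contact_force: [-0.8, -0.1, -0.4]
gripper_width: 0.0475
```

>>> {"method": "apply_moves", "body": {
  "increments": [0,0,0,0,0,0,0,0,0,0,0,0]
}}

```text
time_s: 12.95
position: [0.5199, 0.1348, 0.0078]
eef_rot: [-3.136, -0.061, -0.009]
contact_force: [0.7, -0.2, -0.3]
gripper_width: 0.0419
```

>>> {"method": "apply_moves", "body": {
  "increments": [0,0,-0.03,0,0,0,0,0,-0.06,0,0,0,0,0,-0.1,0,0,0,0,0,-0.07,0,0,0]
}}

```text
time_s: 13.45
position: [0.5175, 0.1338, 0.1136]
eef_rot: [-3.138, -0.061, -0.001]
contact_force: [1.1, -0.6, -3.1]
gripper_width: 0.0419
```

```bash
python3 - <<'E'
from h import *
go(.499,-.370,.12,-16.7)
im,P=cloud("wrist");cv2.imwrite("pics/w2.png",im[...,::-1])
E
```

```text
t 13.45 pos [0.5175 0.1338 0.1136] F [ 1.1 -0.6 -3.1] w 0.0419
shift units [-0.0949  1.2567 -0.02  ] turn units [-3.900e-03  1.000e-04  4.205e-01] dist 0.5042 deg [-0.2  0.  18.9]
```

View pics/w2.png

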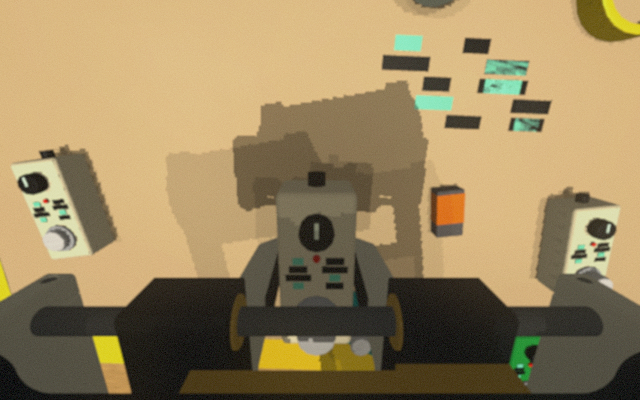

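The pedal is held squarely and upright, with its knob at (316,232). The reading shows about -3 N of weight. Carry it to the tray.

>>> {"method": "apply_moves", "body": {
  "increments": [-0.01,0.135,-0.003,0,0,0,-0.01,0.135,-0.003,0,0,0,-0.01,0.135,-0.003,0,0,0,-0.01,0.135,-0.003,0,0,0,-0.01,0.135,-0.003,0,0,0]
}}

```text
time_s: 14.12
position: [0.5086, -0.1411, 0.1224]
eef_rot: [-3.137, -0.071, -0.009]
contact_force: [2.1, -0.6, -3.7]
gripper_width: 0.0416
```

>>> {"method": "apply_moves", "body": {
  "increments": [-0.01,0.135,-0.003,0,0,0,-0.01,0.135,-0.003,0,0,0,-0.01,0.135,-0.003,0,0,0,-0.01,0.12,-0.003,0,0,0]
}}

```text
time_s: 14.62
position: [0.4997, -0.359, 0.125]
eef_rot: [-3.136, -0.069, -0.008]
contact_force: [1.2, 0.6, -3.3]
gripper_width: 0.0416
```

>>> {"method": "apply_moves", "body": {
  "increments": [0,0,0,0,0,0.2,0,0,0,0,0,0.2,0,0,0,0,0,0]
}}

```text
time_s: 15.0
position: [0.498, -0.3625, 0.1227]
eef_rot: [-3.104, 0.439, -0.003]
contact_force: [-0.2, 0.1, -3.7]
gripper_width: 0.0416
```

```bash
python3 - <<'E'
from h import *
go(.499,-.370,.06,-16.7)
im,P=cloud("wrist");h=cv2.cvtColor(im,cv2.COLOR_RGB2HSV)
m=((h[...,0]<6)|(h[...,0]>174))&(h[...,1]>140)&(P[...,2]<.012)
Q=P[m];print("red",len(Q),np.nanmedian(Q,0),Q.min(0),Q.max(0))
m=(P[...,2]>.012)&(P[...,2]<.022)&(np.hypot(P[...,0]-.5,P[...,1]+.37)<.13);Q=P[m]
print("rim",cv2.minAreaRect(Q[:,:2].astype(np.float32)*1000))
E
```

```text
t 15.0 pos [ 0.498  -0.3625  0.1227] F [-0.2  0.1 -3.7] w 0.0416
shift units [0.0074 0.0184 0.1567] turn units [-0.0083 -0.001   0.0131] dist 0.0632 deg [-0.4 -0.   0.6]
red 9554 [ 0.53133499 -0.3875294   0.00656806] [ 0.40607794 -0.45905022  0.00389233] [ 0.5847338  -0.28788653  0.0094183 ]
rim ((496.5082702636719, -371.3448486328125), (160.63851928710938, 158.9833526611328), 73.2291488647461)
```

>>> {"method": "apply_moves", "body": {
  "increments": [0.005,0.018,0.07,-0.008,0,0.01,0,0,0.07,0,0,0,0,0,0.06,0,0,0,0,0,0,0,0,0]
}}

```text
time_s: 15.55
position: [0.4984, -0.3689, 0.0409]
eef_rot: [3.113, -0.423, 0.002]
contact_force: [-0.0, 0.6, -3.6]
gripper_width: 0.0419
```

```bash
python3 - <<'E'
from h import *
go(.4975,-.370,.0165,-16.7)
E
```

```text
t 15.55 pos [ 0.4984 -0.3689  0.0409] F [-0.   0.6 -3.6] w 0.0419
shift units [-0.0017  0.0032  0.0609] turn units [ 0.0002 -0.002   0.0273] dist 0.0244 deg [ 0.  -0.1  1.2]
```

>>> {"method": "apply_moves", "body": {
  "increments": [0,0.002,0.022,0,0,0,0,0,0.018,0,0,0,0,0,0.012,0,0,0,0,0,0.006,0,0,0]
}}

```text
time_s: 16.05
position: [0.4994, -0.3703, 0.0193]
eef_rot: [3.111, -0.417, 0.007]
contact_force: [0.2, -0.4, -4.0]
gripper_width: 0.0418
```

>>> {"method": "apply_moves", "body": {
  "increments": [0,0,0.005,0,0,0]
}}

```text
time_s: 16.18
position: [0.4995, -0.3704, 0.0174]
eef_rot: [3.111, -0.417, 0.008]
contact_force: [-1.0, 0.4, -3.7]
gripper_width: 0.0418
```

>>> {"method": "apply_moves", "body": {
  "increments": [0,0,0.005,0,0,0]
}}

```text
time_s: 16.3
position: [0.4996, -0.3705, 0.0154]
eef_rot: [3.111, -0.417, 0.008]
contact_force: [-0.1, -0.4, -2.4]
gripper_width: 0.0418
```

>>> {"method": "apply_moves", "body": {
  "increments": [0,0,0.004,0,0,0]
}}

```text
time_s: 16.42
position: [0.4996, -0.3705, 0.0138]
eef_rot: [3.111, -0.417, 0.008]
contact_force: [-4.2, 0.5, 15.1]
gripper_width: 0.0416
```

Touchdown. Release part-way to stay clear of the tray walls.

>>> {"method": "apply_moves", "body": {
  "increments": [0,0,-0.002,0,0,0,0,0,0,0,0,0,0,0,0,0,0,0,0,0,0,0,0,0],
  "hand": 0.3
}}

```text
time_s: 16.92
position: [0.5002, -0.371, 0.0157]
eef_rot: [3.11, -0.417, 0.01]
contact_force: [0.1, -0.0, -0.2]
gripper_width: 0.0602
```

>>> {"method": "apply_moves", "body": {
  "increments": [0,0,-0.02,0,0,0,0,0,-0.05,0,0,0,0,0,-0.1,0,0,0,0,0,-0.12,0,0,0,0,0,-0.12,0,0,0]
}}

```text
time_s: 17.55
position: [0.498, -0.3693, 0.1861]
eef_rot: [3.112, -0.417, 0.006]
contact_force: [-0.1, -0.4, 0.1]
gripper_width: 0.0602
```

```bash
python3 - <<'E'
from h import *
go(.4975,-.370,.2)
im,P=cloud("wrist");cv2.imwrite("pics/w3.png",im[...,::-1])
m=(P[...,2]>.038)&(P[...,2]<.047)&(np.hypot(P[...,0]-.5,P[...,1]+.37)<.1);Q=P[m]
print("body top",cv2.minAreaRect(Q[:,:2].astype(np.float32)*1000),np.median(Q[:,2]),np.linalg.lstsq(np.c_[Q[:,:2],np.ones(len(Q))],Q[:,2],rcond=None)[0])
im,P=cloud("top");cv2.imwrite("pics/top1.png",im[...,::-1])
for n,x,y in(("L",.4834,.368),("R",.4615,-.130)):
    q=P[np.hypot(P[...,0]-x,P[...,1]-y)<.007];print(n,np.median(q,0))
E
```

```text
t 17.55 pos [ 0.498  -0.3693  0.1861] F [-0.1 -0.4  0.1] w 0.0602
shift units [-0.0007  0.002  -0.0347] turn units [0. 0. 0.] dist 0.0139 deg [0. 0. 0.]
body top ((498.7793273925781, -372.1521301269531), (41.939056396484375, 92.45872497558594), 74.69352722167969) 0.041765741554800145 [-0.00754061  0.0018172   0.04630655]
L [0.4837849  0.36759303 0.0468812 ]
R [ 0.46165288 -0.1299102   0.05383619]
```

View pics/w3.png

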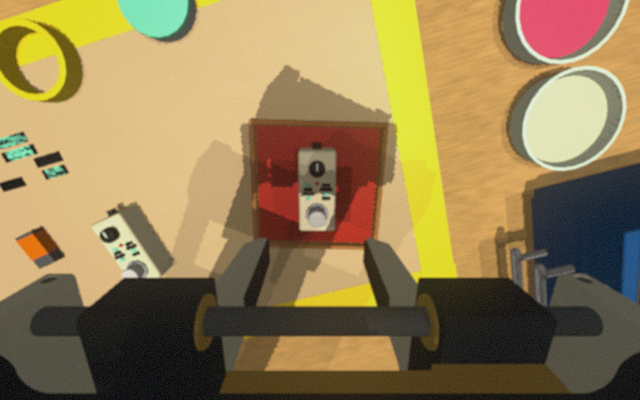

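View pics/top1.png

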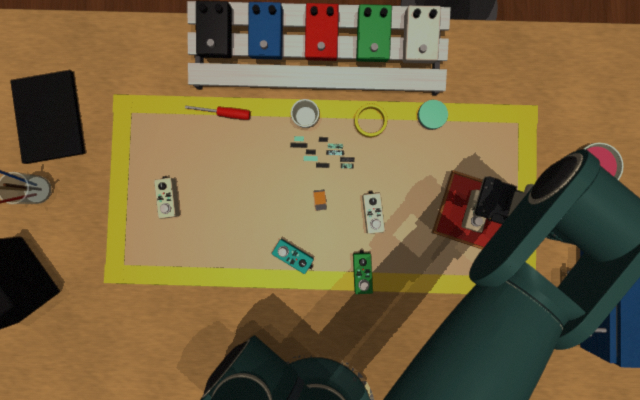

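The wrist view shows the stiff pedal upright and centred in the tray at (317,190). The top view shows everything else unmoved, with the healthy pedals at (165,197) and (373,213).

```bash
python3 -c "
from rig import manip
print(manip.hand_in())"
```

```text
the job is handed in; nothing more can be done
None
```

The stiff pedal is standing in the repair tray, and both healthy pedals are switched down where they stood. I handed the job in at about 17.6 s; it reports no verdict.

- **Healthy pedals:** I pushed all three switches. On the left and right pedals the force peaked at about 2.5 N and 4 N at the sampled moments, then dropped to zero. Their caps measured about 6.3 mm lower afterwards, so both are latched. The 2.5 N is below the stated 3 N minimum, probably because the peak fell between readings.
- **Stiff pedal:** The middle pedal's force rose steadily to 8.4 N vertical, about 9.6 N in total, with no click. Its cap came back up when released.
- **Placing:** The stiff pedal's centre is about 2 mm from the tray centre. Its top is at 42 mm, as expected on the tray floor, and it is upright within about 0.01 rad. The tool pressed down with about 15 N at touchdown, on the pedal's base and not on a switch.
- **Last checks:** The healthy caps still read low in the final top view, and the other bench items look unmoved. The gripper was clear at 0.19 m with no contact force. No check failed or disagreed, apart from the low 2.5 N reading above.

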